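# Put the glasses case away in the roll-top desk box

### The arm

A 7-joint arm with a two-finger parallel gripper is mounted at the origin on the work surface; the furniture and walls round the work are solid. World frame = base frame: x ahead of the robot, y to its left, z up, the work surface at z = 0. Lengths are in m, angles in rad, forces in N, time in s.
With the tool pointing down it reaches from about 0.4 to 0.85 m from the base axis. Payload 4.4 kg.
Tool frame: the origin (TCP) lies between the finger pads; the fingertips stand robot.tip_reach ahead of it and the grasp point (between the pads) lies 8 mm behind it (robot.tip_reach is the distance from the TCP to the fingertips, in m); z points along the fingers, y is the line along which they close (so a half turn about z gives the same grasp; the last joint's range is limited). The gripper opens to 94 mm and grips with 3 to 60 N. Pads are 16 mm wide; open, the fingers measure 119 mm over their backs; the gripper's body (75 mm by 177 mm) begins 78 mm behind the grasp point.
Start: joints at [-1.22, 0.628, 0.038, 1.517, -0.027, 0.996, -0.02], TCP at [0.263, 0.594, 0.216] pointing down, gripper open.
Joint ranges: [-3.06, 3.06], [-0.37, 2.12], [-1.25, 1.32], [0.18, 2.47], [-1.1, 4.24], [0.23, 1.98], [-2.94, 2.94]. Speed limits (rad/s): [2.57, 2.57, 3.14, 3.14, 3.14, 3.14, 3.14].

### API

Orientations are given as a 3x3 rotation matrix whose columns are the frame's x, y, z axes.
In Python, from cell import robot gives the robot as it stands.
- The arm moves only by the tool move_arm, never from a script. Its argument "series" is a list of rows, each a list of 4 numbers: the shift along the tool's x, y, z in cm, then the turn about the tool's z in rad. A call has 1 to 12 rows; each row is the pose to reach, as a shift and turn from the pose commanded when the call began, along the tool's axes at that moment; what a row does not reach only later rows make up. A row lasts 1/8 s, in which the tool goes at most 62.5 mm and 10.7 degrees, less where a joint would pass 70% of its speed; a pose out of reach is approached as far as the arm can. A call with a gripper value outside its range is refused whole. "grip" is the closure, from 0 (fully open) to 1 (shut), set as the call begins (left out, the last holds). The fingers move at their own pace and stop on an object; the grip force is fixed at half the most. Time passes only in rows, so rows that repeat a pose let the fingers close. It gives the time, the measured TCP pose, the force, the opening and the grip force at its end, in the units of the state.
- robot.observe(): the state, without advancing time (a new reading comes with each control period).
- robot.grab_frame(name): name is "scene" or "top" or "wrist"; returns a dict with "image" (384x512x3 uint8, red, green, blue), "mtx" (3x3 intrinsics, pixels), "rvec" (rotation vector, rad) and "tvec" (3), from world to camera coordinates, as OpenCV has them. Camera axes: x right, y down, z forward; pixel columns grow to the right and rows downward; lengths in m; the calibration is good to about 2 mm. A picture is of the moment at which its call begins. There is no depth.
- robot.job_done(): hands the job in; it is judged then, once.
The state is a dict: "time": time; "joints": joint angles; "joint_velocities": joint speeds; "tau": joint torques, N m; "tool_pos": TCP position; "ee_rot": TCP orientation; "ft_force": force on the tool from outside, world axes, zero at the start; "torque": the same for the moment, N m; "finger_gap": opening from 0.0 (shut) to 1.0 (fully open); "gripper_force": force on a finger pad.
Only numpy, scipy, OpenCV 4.12 (cv2) and the standard library are available. Lean on these libraries where they do the work, as an engineer would, in place of code of your own. Each camera call takes 0.05 s, during which the arm holds its last target. There are 200 camera calls.

### The job

The roll-top box on the desk stands slightly ajar. Roll its slatted cover right back, set the dark glasses case gently down flat on the floor of the box, then roll the cover shut until it clicks past its catch and is fully home. Leave the mouse and the ink bottle where they are.

Things in the scene. Friction and masses are not known exactly. Their poses are not given: they have to be found in the camera images.
- roll_box: Fixed dark wooden desk box with half-round cheeks, 308 mm deep (its x), 226 mm wide (its y), 214 mm high. Origin: centre of its underside, on the desk. x points to its back (the front looks along -x), z up. Front wall x = -136 to -126 mm, top at z = 100 mm; clear inner width 200 mm in y. A fixed rear hood (radius 154 mm about the axis line) behind x = 70 mm swallows the cover
- box_axis (a point): Middle of the line about which the cover turns: x = 0, y = 0, z = 60 mm in the box's frame; the line runs along the box's y. The frame is the box's
- box_spot (a point): Good spot for the case's underside: on the inner floor (its top is 8 mm above the desk) at x = -45 mm, y = 0 in the box's frame, the case's length along the box's y. With the cover rolled right back the mouth above is free from x = -126 mm (front wall) to x = +25 mm (edge of the cover)
- cover (a joint): Roll angle (rad) of the cover, a rigid curved sheet of 16 light wooden slats, outer radius 144 mm: 0 = fully shut, 1.43 = right back, stops at both; opening turns it about the box's +y (front edge rises and goes back). It stays where left; takes 2 to 6 N at the pull. Between 0.15 and 0.07 rad a hidden spring catch takes 12 to 18 N at the pull to click past; short of that it stalls near 0.14, not shut
- pull (a point): Middle of the cover's brass pull, a blade 100 mm long (along the box's y, centred), 10 mm thick (12 at the tip), standing out radially from radius 144 to 181 mm about the axis line; this point: radius 164 mm. Its direction from the axis is 34 degrees + joint above the box's forward level: 34 shut, 116 right back. Its frame equals the box's at joint 0 and turns with the joint about y. Both faces are free
- case_mid (a point): Centre of the glasses case (half-way up, 18 mm over its underside): a loose hard dark-red spectacle case with rounded edges, 58 mm wide (its x), 155 mm long (its y), 36 mm high, 90 to 180 g; best gripped across its 58 mm width
- mouse: Bystander: loose grey cordless mouse, 111 x 60 x 36 mm, origin at the centre of its underside; leave it
- ink_bottle: Bystander: loose square blue ink bottle with a black cap, 55 x 55 x 68 mm, origin at the centre of its underside; leave it

How it is judged:
By the outcome, as a careful person would: the job done as asked, in the order asked, and still so for the second after the job is handed in, with the robot touching nothing.
It also fails if it takes over 64 s, if anything falls off the work surface, if the arm or the gripper's body presses on something with over 40 N, if the wrist force passes 120 N, or if a joint passes its speed limit or range.

## Working session

There is one attempt and no reset: what is moved stays moved. The work goes in short steps, Python scripts to look and compute and a tool call to move; the robot and the scene stay as the last step left them, time stands still between calls to the robot, and variables do not carry over. Pictures are saved under pics/ and viewed, at most 12 in all, crops included, and the job is handed in when it is done.

Besides the shell and the picture viewer there is one more tool, called after "Request:" by a JSON object that holds its "fn" and its "kwargs". move_arm: Moves the arm, as the interface text tells. Its arguments: {"type":"object","properties":{"series":{"type":"array"},"grip":{"type":"number"}},"required":["series"]}

```bash
mkdir -p pics; python3 - <<'E'
from cell import robot
import cv2,numpy as np
s=robot.observe();print(s['time'],s['tool_pos'],s['ee_rot'],robot.tip_reach)
ims=[]
for n in("scene","top"):
    f=robot.grab_frame(n);np.savez(f'pics/{n}0.npz',**f)
    cv2.imwrite(f'pics/{n}0.png',f['image'][:,:,::-1]);print(n,f['mtx'],f['rvec'],f['tvec'])
E
```

```text
0.0 [0.26282521 0.59378499 0.21558398] [[-9.14410499e-01  4.04787470e-01 -7.37505032e-04]
 [ 4.04788142e-01  9.14408893e-01 -1.71381479e-03]
 [-1.93495923e-05 -1.86566352e-03 -9.99998259e-01]] 0.011
scene [[399.17360407   0.         256.97153532]
 [  0.         399.17360407 189.38682415]
 [  0.           0.           1.        ]] [ 0.15243409 -2.98649528  0.85851573] [0.44925958 0.12920287 1.32865965]
top [[451.12076299   0.         257.31770321]
 [  0.         451.12076299 189.21427168]
 [  0.           0.           1.        ]] [ 1.880639   -1.78088007  0.61892938] [-0.05059811  0.40908528  1.16929363]
```

View pics/scene0.png

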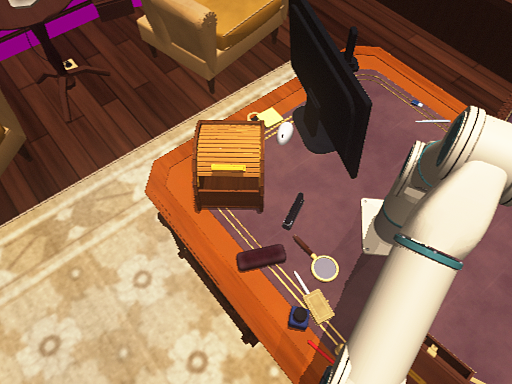

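View pics/top0.png

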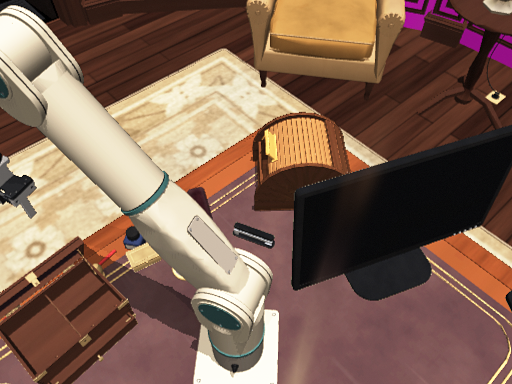

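The scene view shows the box near (229,165) with its yellow pull at (228,167), the dark-red case at (261,257), the ink bottle at (298,317) and the mouse at (285,131). The top view has the box at (300,160) with the pull at (270,145), and the arm hides part of the case.

```bash
cat > h.py <<'E'
import cv2,numpy as np
def ray(f,uv):
    R=cv2.Rodrigues(f['rvec'])[0];t=np.ravel(f['tvec'])
    uv=np.atleast_2d(uv).astype(float)
    d=np.c_[uv,np.ones(len(uv))]@np.linalg.inv(f['mtx']).T@R
    return -R.T@t,d
def plane(f,uv,z):
    c,d=ray(f,uv);return c+d*((z-c[2])/d[:,2])[:,None]
def proj(f,P):
    return cv2.projectPoints(np.atleast_2d(P).astype(float),f['rvec'],f['tvec'],f['mtx'],None)[0][:,0]
def tri(f,a,g,b):
    c,d=ray(f,a);e,h=ray(g,b);d=d[0];h=h[0]
    s=np.linalg.lstsq(np.c_[d,-h],e-c,rcond=None)[0]
    p=c+d*s[0];q=e+h*s[1];return (p+q)/2,np.linalg.norm(p-q)
E
python3 - <<'E'
from h import *
S=dict(np.load('pics/scene0.npz'));T=dict(np.load('pics/top0.npz'))
def mask(f,box):
    x0,y0,x1,y1=box;h=cv2.cvtColor(f['image'],cv2.COLOR_RGB2HSV)
    m=cv2.inRange(h,(24,190,120),(34,255,255));k=np.zeros_like(m);k[y0:y1,x0:x1]=m[y0:y1,x0:x1];return k
for f,b in((S,(200,150,260,190)),(T,(255,115,290,170))):
    k=mask(f,b);p=np.argwhere(k)[:,::-1];r=cv2.minAreaRect(p.astype(np.float32));print(len(p),r,cv2.boxPoints(r).tolist())
im=S['image'];h=cv2.cvtColor(im,cv2.COLOR_RGB2HSV)
print(h[257,261],h[250,250],h[262,275],h[245,240],h[167,228],T['image'][145,270],h[140,228])
a=cv2.resize(im[110:280,180:310],None,fx=4,fy=4,interpolation=cv2.INTER_CUBIC)[:600]
b=cv2.resize(T['image'][105:220,240:360],None,fx=2.2,fy=2.2,interpolation=cv2.INTER_CUBIC)
o=np.zeros((600,800,3),np.uint8);o[:600,:520]=a;o[:b.shape[0],522:522+b.shape[1]]=b
cv2.imwrite('pics/c1.png',o[:,:,::-1])
E
```

```text
107 ((228.0, 167.5), (5.0, 34.0), 90.0) [[211.0, 165.0], [245.0, 165.0], [245.0, 170.0], [211.0, 170.0]]
0 ((0.0, 0.0), (0.0, 0.0), 0.0) [[0.0, 0.0], [0.0, 0.0], [0.0, 0.0], [0.0, 0.0]]
[178 144  69] [  0 122  69] [  1 128  42] [  0  90 128] [ 28 185 254] [251 220 110] [ 17 183 251]
```

View pics/c1.png

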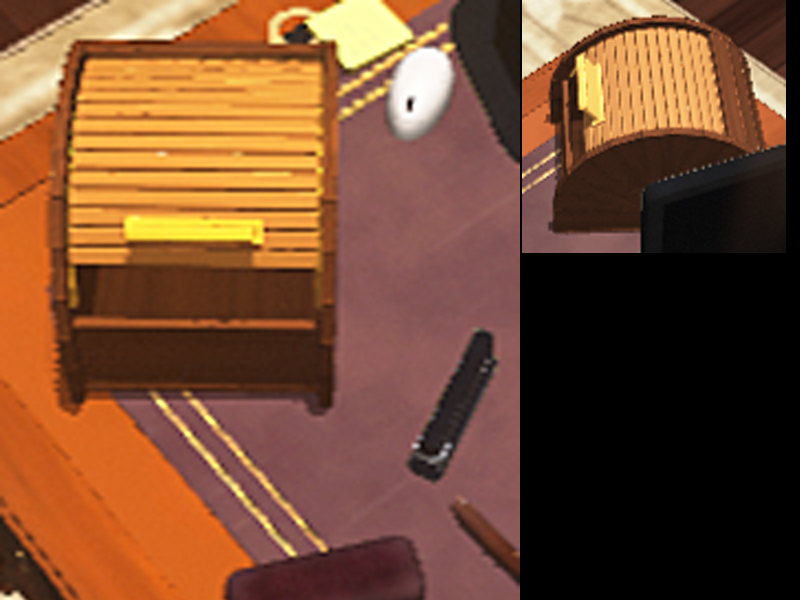

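The crop shows the box square to the scene view. Its front feet are at about (194.5,212) and (263,212.5), the front-wall top edge runs from (198.8,191) to (259.3,191), and the pull spans (211–245.5,167). In the top view the pull runs from (267,131) to (271,160).

```bash
python3 - <<'E'
from h import *
np.set_printoptions(precision=4,suppress=True)
S=dict(np.load('pics/scene0.npz'));T=dict(np.load('pics/top0.npz'))
c=ray(S,[[0,0]])[0];print('cam',c,ray(T,[[0,0]])[0])
A=plane(S,[[194.5,212],[263,212.5]],0);print(A,np.linalg.norm(A[0]-A[1]))
B=plane(S,[[198.8,191],[259.3,191]],.1);print(B,np.linalg.norm(B[0]-B[1]))
print(tri(S,[228.2,167.5],T,[269.5,146]))
for E in (A,B):
    yv=(E[1]-E[0])/np.linalg.norm(E[1]-E[0]);print('edge dir',yv)
h=cv2.cvtColor(S['image'],cv2.COLOR_RGB2HSV)
m=((h[...,0]>165)|(h[...,0]<6))&(h[...,2]<110)&(h[...,1]>85)
k=np.zeros(m.shape,np.uint8);k[235:282,225:300]=m[235:282,225:300]
k=cv2.morphologyEx(k,cv2.MORPH_OPEN,np.ones((3,3)))
ct=max(cv2.findContours(k,0,2)[0],key=cv2.contourArea)[:,0]
print(cv2.boundingRect(ct),cv2.contourArea(ct))
for z in(.0,.018,.03):
    P=plane(S,ct,z);r=cv2.minAreaRect((P[:,:2]*1000).astype(np.float32));print(z,r,cv2.boxPoints(r).tolist())
for n,u in(('mouse',[285,132]),('ink',[298,318])):print(n,plane(S,[u],.03))
E
```

```text
cam [0.3833 0.6389 1.1953] [-0.3988 -0.07    1.1718]
[[ 0.6655  0.0059  0.    ]
 [ 0.4326 -0.0158  0.    ]] 0.2338731862199367
[[ 0.6423 -0.0188  0.1   ]
 [ 0.4478 -0.0386  0.1   ]] 0.1955115180549378
(array([ 0.5457, -0.0589,  0.186 ]), np.float64(0.0037067864430555863))
edge dir [-0.9957 -0.093   0.    ]
edge dir [-0.9949 -0.1011  0.    ]
(237, 244, 49, 26) 834.5
0.0 ((423.6248779296875, 146.3245391845703), (157.28610229492188, 69.4587631225586), 18.030975341796875) [[338.09423828125, 155.005859375], [359.5938720703125, 88.95826721191406], [509.155517578125, 137.64321899414062], [487.6558837890625, 203.69081115722656]]
0.018 ((423.0170593261719, 153.74127197265625), (154.9176483154297, 68.41281127929688), 18.03097915649414) [[338.77435302734375, 162.29185485839844], [359.95025634765625, 97.23884582519531], [507.259765625, 145.19068908691406], [486.0838623046875, 210.2436981201172]]
0.03 ((422.61181640625, 158.68576049804688), (153.33863830566406, 67.71552276611328), 18.030967712402344) [[339.22772216796875, 167.14920043945312], [360.18780517578125, 102.75924682617188], [505.99591064453125, 150.22232055664062], [485.03582763671875, 214.61227416992188]]
mouse [[ 0.3813 -0.3534  0.03  ]]
ink [[0.299  0.3333 0.03  ]]
```

Request:
{"fn": "move_arm", "kwargs": {"series": [[-48,-40.4,0,-0.52],[-48,-40.4,0,-0.52],[-48,-40.4,0,-0.52],[-48,-40.4,0,-0.52],[-48,-40.4,0,-0.52],[-48,-40.4,0,-0.52],[-48,-40.4,0,-0.52],[-48,-40.4,0,-0.52],[-48,-40.4,0,-0.52],[-48,-40.4,0,-0.52],[-48,-40.4,0,-0.52],[-48,-40.4,0,-0.52]], "grip": 1}}

```text
time: 1.6
tool_pos: [0.538, 0.0309, 0.216]
ee_rot: [[-0.995, -0.102, -0.001], [-0.102, 0.995, 0.001], [0.001, 0.001, -1.0]]
ft_force: [0.0, 0.6, 0.6]
finger_gap: 0.001
gripper_force: 0.0
```

```bash
python3 - <<'E'
from cell import robot
from h import *
np.set_printoptions(precision=4,suppress=True)
s=robot.observe();print(s['time'],s['tool_pos'],s['ee_rot'],s['ft_force'],s['finger_gap'])
o=np.zeros((384,1024,3),np.uint8)
for i,n in enumerate(("top","wrist")):
    f=robot.grab_frame(n);np.savez(f'pics/{n}1.npz',**f);o[:,i*512:i*512+512]=f['image']
cv2.imwrite('pics/v1.png',cv2.resize(o,(800,300),interpolation=cv2.INTER_AREA)[:,:,::-1])
E
```

```text
1.6 [0.538  0.0309 0.216 ] [[-0.9947 -0.1024 -0.0012]
 [-0.1024  0.9947  0.0006]
 [ 0.0012  0.0007 -1.    ]] [0.0112 0.5507 0.5796] 0.001295022467150212
```

View pics/v1.png

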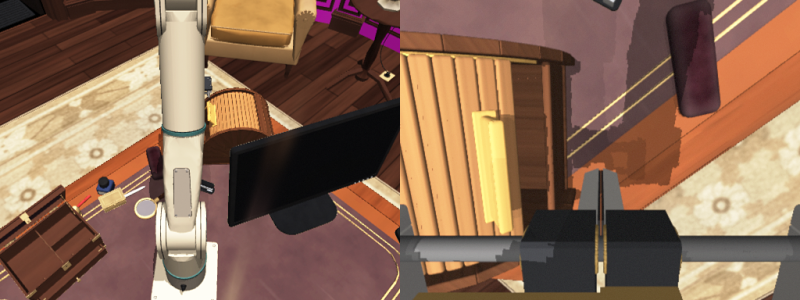

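The wrist view shows the case at (692,60), the pull spanning (490–513, 112–233) and the front wall at about x=560. The top view shows the arm clear of the monitor.

Request:
{"fn": "move_arm", "kwargs": {"series": [[0,-1,1.5,0],[0,-3,2,0],[0,-4.5,2,0],[0,-6,1.8,0],[0,-7,1.5,0],[0,-8,1.2,0],[0,-9.5,0.9,0],[0,-11,0.5,0],[0,-12.5,0.1,0],[0,-14,-0.3,0],[0,-15.5,-0.7,0],[0,-17,-1,0]]}}

```text
time: 3.2
tool_pos: [0.5552, -0.14, 0.226]
ee_rot: [[-0.995, -0.102, -0.002], [-0.102, 0.995, -0.0], [0.002, 0.0, -1.0]]
ft_force: [-0.5, 1.8, -1.5]
finger_gap: 0.006
gripper_force: 1.0
```

Request:
{"fn": "move_arm", "kwargs": {"series": [[0,-1,0,0],[0,-2,0,0],[0,-3,0,0],[0,-4,0.1,0],[0,-5,0.2,0],[0,-5.8,0.2,0],[0,-6.4,0.2,0],[0,-6.9,0.2,0]]}}

```text
time: 4.2
tool_pos: [0.5633, -0.2074, 0.2245]
ee_rot: [[-0.995, -0.103, 0.0], [-0.103, 0.995, -0.0], [-0.0, -0.0, -1.0]]
ft_force: [-0.2, 2.0, -0.5]
finger_gap: 0.008
gripper_force: 0.9
```

```bash
python3 - <<'E'
from cell import robot
from h import *
o=np.zeros((384,1024,3),np.uint8)
for i,n in enumerate(("scene","wrist")):
    f=robot.grab_frame(n);np.savez(f'pics/{n}2.npz',**f);o[:,i*512:i*512+512]=f['image'] if i else cv2.resize(f['image'][100:250,150:350],(512,384))
cv2.imwrite('pics/v2.png',cv2.resize(o,(800,300),interpolation=cv2.INTER_AREA)[:,:,::-1])
E
```

```text
(no output)
```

View pics/v2.png

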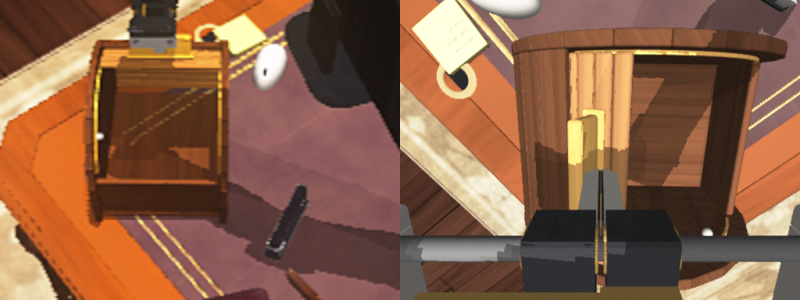

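The cover is nearly right back, with the mouth open and the pull at (590,160) in the wrist view. I'll push on to the stop.

Request:
{"fn": "move_arm", "kwargs": {"series": [[0,-0.4,0,0],[0,-0.8,0,0],[0,-1.1,0,0],[0,-1.3,0,0]]}}

```text
time: 4.8
tool_pos: [0.5645, -0.2205, 0.2246]
ee_rot: [[-0.995, -0.103, 0.0], [-0.103, 0.995, -0.0], [-0.0, -0.0, -1.0]]
ft_force: [-0.3, 1.3, -0.2]
finger_gap: 0.006
gripper_force: 0.6
```

Request:
{"fn": "move_arm", "kwargs": {"series": [[0,-0.2,0,0],[0,-0.4,0,0],[0,-0.6,0,0]]}}

```text
time: 5.18
tool_pos: [0.5647, -0.2219, 0.2245]
ee_rot: [[-0.994, -0.105, -0.002], [-0.105, 0.994, 0.006], [0.001, 0.006, -1.0]]
ft_force: [-2.8, 10.0, 3.7]
finger_gap: 0.004
gripper_force: 5.8
```

Request:
{"fn": "move_arm", "kwargs": {"series": [[0,-0.2,0,0],[0,-0.4,0,0],[0,-0.4,0,0]]}}

```text
time: 5.55
tool_pos: [0.5648, -0.222, 0.2245]
ee_rot: [[-0.994, -0.107, -0.004], [-0.107, 0.994, 0.011], [0.003, 0.011, -1.0]]
ft_force: [-4.3, 14.4, 6.7]
finger_gap: 0.007
gripper_force: 8.2
```

Request:
{"fn": "move_arm", "kwargs": {"series": [[0,1.5,0,0],[0,2,-4,0],[0,4,-9,0],[0,8,-12,0],[0,13,-12,0],[0,17,-12,0],[0,17,-12,0],[0,17,-12,0]], "grip": 0.6}}

```text
time: 6.55
tool_pos: [0.5482, -0.0627, 0.3447]
ee_rot: [[-0.995, -0.102, 0.001], [-0.102, 0.995, -0.002], [-0.001, -0.002, -1.0]]
ft_force: [0.3, 0.3, 0.1]
finger_gap: 0.401
gripper_force: 0.0
```

```bash
python3 - <<'E'
from cell import robot
from h import *
f=robot.grab_frame("wrist");np.savez('pics/wrist3.npz',**f);print(robot.observe()['tool_pos'],robot.observe()['ft_force'],ray(f,[[0,0]])[0])
cv2.imwrite('pics/v3.png',cv2.resize(f['image'],(800,600),interpolation=cv2.INTER_CUBIC)[:,:,::-1])
E
```

```text
[ 0.54814886 -0.06307462  0.34448083] [-0.75061296 -0.6695262  -1.35606139] [ 0.47034148 -0.06943238  0.51204463]
```

View pics/v3.png

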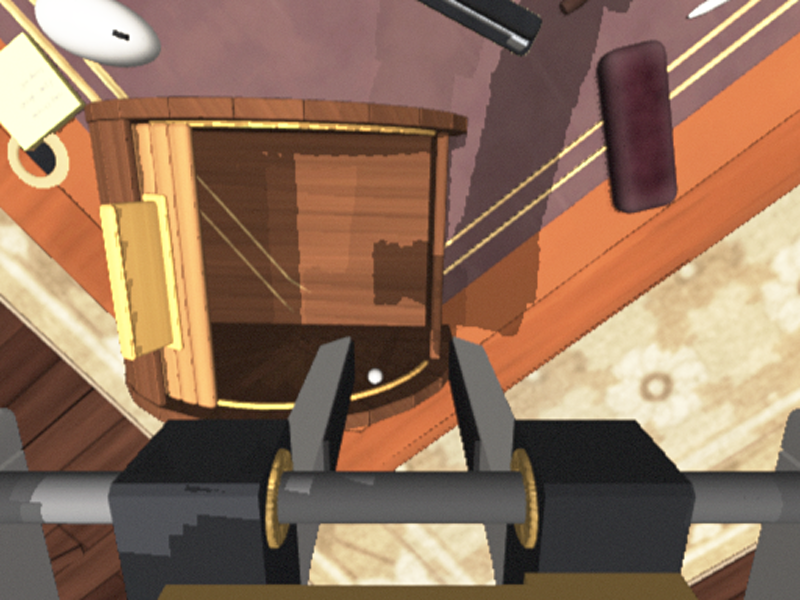

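This view shows the open box. The front-wall top runs from (441,140) to (435,355), the cover edge from (191,125) to (214,405), and the case's centre is near (637,127).

```bash
python3 - <<'E'
from h import *
np.set_printoptions(precision=4,suppress=True)
f=dict(np.load('pics/wrist3.npz'));k=512/800
W=plane(f,np.array([[449,150],[441,350]])*k,.1);Wi=plane(f,np.array([[434,150],[430,350]])*k,.1)
print('outer',W,'inner',Wi)
C=plane(f,np.array([[191,125],[214,405]])*k,.203);print('cover edge',C)
for d in (W,C,Wi):
    v=d[0]-d[1];print(np.degrees(np.arctan2(v[1],v[0])))
O=np.array([.557,-.159]);a=np.radians(-84.2);X=np.array([np.cos(a),np.sin(a)])
for P in(W,Wi,C):print((P[:,:2]-O)@X)
# pull tip ends (yellow, left strip) z~.223
print('pull',plane(f,np.array([[118,205],[147,355]])*k,.215).mean(0))
h=cv2.cvtColor(f['image'],cv2.COLOR_RGB2HSV);m=((h[...,0]>160)|(h[...,0]<6))&(h[...,2]<120)&(h[...,1]>75)
q=np.zeros(m.shape,np.uint8);q[20:142,375:440]=m[20:142,375:440];q=cv2.morphologyEx(q,cv2.MORPH_OPEN,np.ones((5,5)))
ct=max(cv2.findContours(q,0,2)[0],key=cv2.contourArea)[:,0];print(cv2.boundingRect(ct))
for z in(.018,.03):print(z,cv2.minAreaRect((plane(f,ct,z)[:,:2]*1000).astype(np.float32)))
E
```

```text
outer [[ 0.4638 -0.032   0.1   ]
 [ 0.639  -0.0167  0.1   ]] inner [[ 0.465  -0.0442  0.1   ]
 [ 0.6401 -0.0267  0.1   ]]
cover edge [[ 0.4669 -0.1986  0.203 ]
 [ 0.6553 -0.1853  0.203 ]]
-175.00915216330424
-175.96003544854466
-174.2990059698078
[-0.1358 -0.1333]
[-0.1235 -0.1232]
[0.0303 0.0361]
pull [ 0.5667 -0.2317  0.215 ]
(385, 29, 48, 105)
0.018 ((425.6571044921875, 155.6060791015625), (153.93899536132812, 61.98302459716797), 19.71772575378418)
0.03 ((426.7424621582031, 150.1400604248047), (150.19989013671875, 60.47749710083008), 19.717742919921875)
```

Request:
{"fn": "move_arm", "kwargs": {"series": [[10,22.7,3,-0.24],[10,22.7,3,-0.24],[10,22.7,3,-0.24],[10,22.7,8,-0.24],[10,22.7,13,-0.24],[10,22.7,18,-0.24],[10,22.7,22,-0.24],[10,22.7,24,-0.24],[10,22.7,24,-0.24]], "grip": 0}}

```text
time: 7.72
tool_pos: [0.425, 0.1529, 0.1031]
ee_rot: [[-0.942, -0.334, -0.003], [-0.334, 0.942, -0.002], [0.003, -0.001, -1.0]]
ft_force: [0.5, -0.4, 0.2]
finger_gap: 1.002
gripper_force: 0.0
```

```bash
python3 - <<'E'
from cell import robot
from h import *
f=robot.grab_frame("wrist");print(robot.observe()['tool_pos'],robot.observe()['ee_rot'])
cv2.imwrite('pics/v4.png',f['image'][:,:,::-1])
E
```

```text
[0.42565905 0.15353035 0.1041757 ] [[-9.42334925e-01 -3.34670814e-01 -5.79006328e-04]
 [-3.34670257e-01  9.42334886e-01 -8.84416608e-04]
 [ 8.41606288e-04 -6.39640462e-04 -9.99999441e-01]]
```

View pics/v4.png

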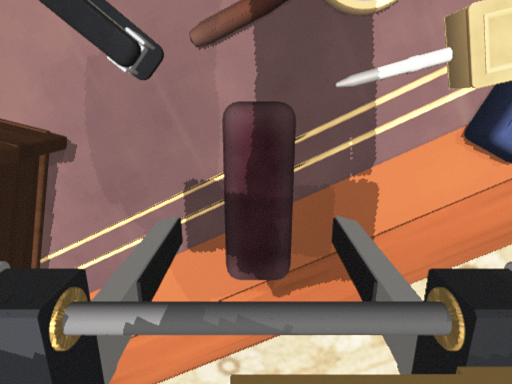

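The case lies straight and centred between the fingers, its centre at about (259,190).

Request:
{"fn": "move_arm", "kwargs": {"series": [[0,0,3,0],[0,0,6,0],[0,0,8.2,0],[0,0,8.2,0],[0,0,8.2,0]]}}

```text
time: 8.4
tool_pos: [0.4263, 0.1547, 0.0237]
ee_rot: [[-0.942, -0.336, 0.002], [-0.336, 0.942, 0.001], [-0.002, -0.0, -1.0]]
ft_force: [-0.4, -0.3, 1.1]
finger_gap: 0.998
gripper_force: 0.0
```

Request:
{"fn": "move_arm", "kwargs": {"series": [[0,0,0,0],[0,0,0,0],[0,0,0,0],[0,0,0,0],[0,0,0,0],[0,0,0,0]], "grip": 1}}

```text
time: 9.15
tool_pos: [0.4251, 0.1546, 0.0226]
ee_rot: [[-0.942, -0.336, 0.0], [-0.336, 0.942, 0.0], [-0.0, 0.0, -1.0]]
ft_force: [-0.2, -0.0, 4.8]
finger_gap: 0.606
gripper_force: 30.0
```

Request:
{"fn": "move_arm", "kwargs": {"series": [[0,0,-2,0],[0,0,-6,0],[0,0,-11,0],[0,0,-16,0],[0,0,-20,0.05],[-0.7,-5,-23,0.1],[-1.4,-10,-23,0.17],[-2.1,-15,-23,0.25],[-2.8,-20,-23,0.25],[-3.4,-25,-23,0.25],[-3.6,-27.1,-23,0.25],[-3.6,-27.1,-23,0.25]]}}

```text
time: 10.65
tool_pos: [0.5498, -0.0894, 0.2517]
ee_rot: [[-0.996, -0.091, -0.002], [-0.091, 0.996, 0.0], [0.002, 0.0, -1.0]]
ft_force: [-1.1, 0.8, -1.2]
finger_gap: 0.602
gripper_force: 30.0
```

```bash
python3 - <<'E'
from cell import robot
from h import *
s=robot.observe();print(s['tool_pos'],s['ee_rot'][:2,1],s['finger_gap'],s['gripper_force'],s['ft_force'])
f=robot.grab_frame("wrist");cv2.imwrite('pics/v5.png',f['image'][:,:,::-1]);np.savez('pics/wrist5.npz',**f)
E
```

```text
[ 0.54976004 -0.08935068  0.25170614] [-0.09059966  0.9958873 ] 0.6016256428148442 29.98149650171399 [-1.09724373  0.80734636 -1.20060141]
```

View pics/v5.png

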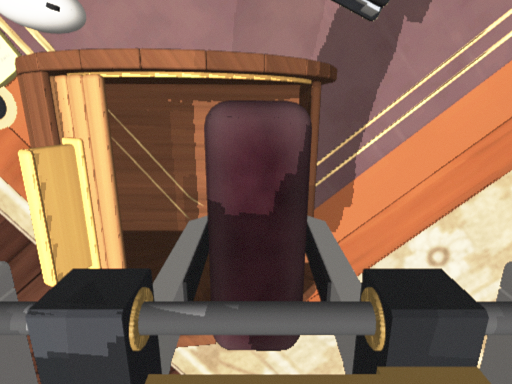

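The held case spans rows 100–350 at column 258, with the box mouth beneath it. The cover edge is at column 100–125 and the front wall at column 310.

```bash
python3 - <<'E'
from h import *
np.set_printoptions(precision=4,suppress=True)
f=dict(np.load('pics/wrist5.npz'))
P=plane(f,[[258,100],[258,350]],.255);print(P)
O=np.array([.5572,-.161]);a=np.radians(-84.6);X=np.array([np.cos(a),np.sin(a)]);Y=np.array([-X[1],X[0]])
print((P[:,:2]-O)@Y,(P[:,:2]-O)@X)
for r,z in(([[309,110],[315,180]],.1),([[106,90],[122,260]],.203)):
    Q=plane(f,r,z)[:,:2];print((Q-O)@X,(Q-O)@Y)
E
```

```text
[[ 0.4727 -0.095   0.255 ]
 [ 0.6277 -0.0807  0.255 ]]
[-0.0779  0.0777] [-0.0736 -0.0733]
[-0.1252 -0.1347] [-0.0676  0.0048]
[0.0275 0.0321] [-0.0846  0.0416]
```

Request:
{"fn": "move_arm", "kwargs": {"series": [[0,0,4,0],[0,0,8,0],[0,0,12,0],[0,0,15,0],[0,0,18,0],[0,0,20,0],[0,0,21,0],[0,0,21.3,0],[0,0,21.5,0],[0,0,21.6,0]]}}

```text
time: 11.95
tool_pos: [0.5506, -0.0884, 0.0371]
ee_rot: [[-0.996, -0.093, 0.001], [-0.093, 0.996, -0.0], [-0.001, -0.0, -1.0]]
ft_force: [0.1, -0.1, -1.7]
finger_gap: 0.606
gripper_force: 30.0
```

Request:
{"fn": "move_arm", "kwargs": {"series": [[0,0,0.1,0],[0,0,0.2,0],[0,0,0.3,0],[0,0,0.4,0]]}}

```text
time: 12.45
tool_pos: [0.5501, -0.0885, 0.0324]
ee_rot: [[-0.996, -0.093, -0.0], [-0.093, 0.996, 0.0], [0.0, 0.0, -1.0]]
ft_force: [-0.7, -0.6, -0.8]
finger_gap: 0.608
gripper_force: 30.0
```

Request:
{"fn": "move_arm", "kwargs": {"series": [[0,0,0.05,0],[0,0,0.1,0],[0,0,0.15,0],[0,0,0.2,0]]}}

```text
time: 12.95
tool_pos: [0.5502, -0.0884, 0.0306]
ee_rot: [[-0.996, -0.093, -0.0], [-0.093, 0.996, 0.0], [0.0, 0.0, -1.0]]
ft_force: [-1.4, 1.7, 3.1]
finger_gap: 0.606
gripper_force: 30.0
```

Request:
{"fn": "move_arm", "kwargs": {"series": [[0,0,0,0],[0,0,0,0],[0,0,0,0],[0,0,0,0]], "grip": 0.28}}

```text
time: 13.45
tool_pos: [0.5502, -0.0884, 0.0305]
ee_rot: [[-0.996, -0.093, 0.0], [-0.093, 0.996, 0.0], [-0.0, 0.0, -1.0]]
ft_force: [-0.2, 0.1, -0.2]
finger_gap: 0.722
gripper_force: 0.0
```

Request:
{"fn": "move_arm", "kwargs": {"series": [[0,0,-2,0],[0,0,-4,0],[0,0,-8,0],[0,0,-12,0],[0,0,-17,0],[0,0,-22,0],[0,0,-25,0],[0,0,-25,0]]}}

```text
time: 14.45
tool_pos: [0.5516, -0.0886, 0.2829]
ee_rot: [[-0.996, -0.093, 0.005], [-0.093, 0.996, -0.001], [-0.005, -0.001, -1.0]]
ft_force: [-0.6, -0.1, -0.9]
finger_gap: 0.722
gripper_force: 0.0
```

```bash
python3 - <<'E'
from cell import robot
from h import *
f=robot.grab_frame("wrist");cv2.imwrite('pics/v6.png',f['image'][:,:,::-1])
E
```

```text
(no output)
```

View pics/v6.png

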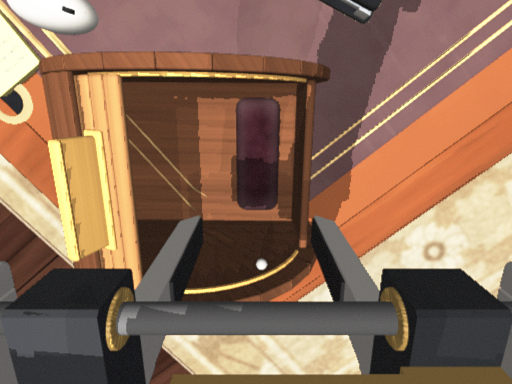

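The case lies flat on the box floor, at columns 237–280 and rows 97–208, and clear of the walls. Next I go behind the pull with closed fingers.

Request:
{"fn": "move_arm", "kwargs": {"series": [[0,-5,0,0],[0,-10,0,0],[0,-15,0,0],[0,-19.2,0,0],[0,-19.2,2,0],[0,-19.2,4.5,0],[0,-19.2,6,0],[0,-19.2,7,0],[0,-19.2,7,0]], "grip": 1}}

```text
time: 15.62
tool_pos: [0.5677, -0.2793, 0.2096]
ee_rot: [[-0.996, -0.093, -0.001], [-0.093, 0.996, 0.001], [0.001, 0.001, -1.0]]
ft_force: [-0.3, -0.4, 0.1]
finger_gap: 0.004
gripper_force: 0.0
```

Request:
{"fn": "move_arm", "kwargs": {"series": [[0,2.4,-0.35,0],[0,4,-0.85,0],[0,5.6,-1.35,0],[0,7.2,-1.75,0],[0,8.8,-2.1,0],[0,10.3,-2.25,0],[0,11.7,-2.35,0],[0,13.1,-2.35,0],[0,14.6,-2.25,0],[0,16,-1.9,0],[0,17.4,-1.45,0],[0,18.8,-0.9,0]]}}

```text
time: 17.12
tool_pos: [0.5503, -0.0915, 0.2191]
ee_rot: [[-0.996, -0.093, -0.0], [-0.093, 0.996, 0.0], [0.0, 0.0, -1.0]]
ft_force: [1.0, -3.6, -0.5]
finger_gap: 0.006
gripper_force: 1.6
```

```bash
python3 - <<'E'
from cell import robot
from h import *
o=np.zeros((384,1024,3),np.uint8)
for i,n in enumerate(("scene","wrist")):
    f=robot.grab_frame(n);o[:,i*512:i*512+512]=f['image'] if i else cv2.resize(f['image'][100:250,150:350],(512,384))
cv2.imwrite('pics/v7.png',cv2.resize(o,(800,300),interpolation=cv2.INTER_AREA)[:,:,::-1])
E
```

```text
(no output)
```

View pics/v7.png

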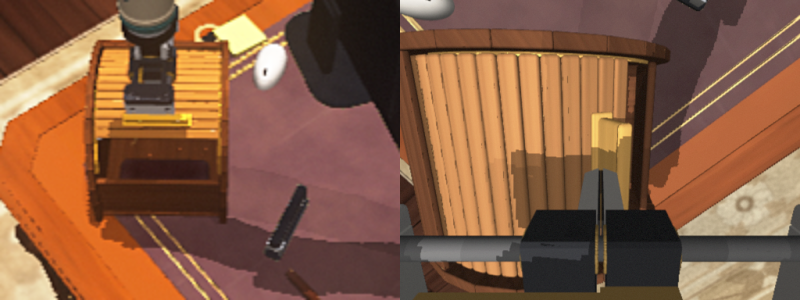

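The cover is about two-thirds shut and the finger is behind the pull, as the wrist view at (610,150) shows. I'll carry on around the arc.

Request:
{"fn": "move_arm", "kwargs": {"series": [[0,1.3,0.75,0],[0,2.5,1.5,0],[0,3.7,2.4,0],[0,4.3,2.95,0],[0,4.8,3.4,0],[0,5.1,3.7,0],[0,5.4,4.05,0]]}}

```text
time: 18.1
tool_pos: [0.5458, -0.0411, 0.1814]
ee_rot: [[-0.996, -0.091, 0.001], [-0.091, 0.996, -0.003], [-0.001, -0.003, -1.0]]
ft_force: [-4.4, -7.9, 20.9]
finger_gap: 0.005
gripper_force: 9.9
```

Request:
{"fn": "move_arm", "kwargs": {"series": [[0,0.3,0.35,0],[0,0.6,0.7,0],[0,0.6,0.7,0]]}}

```text
time: 18.48
tool_pos: [0.5444, -0.0317, 0.1717]
ee_rot: [[-0.996, -0.093, -0.001], [-0.093, 0.996, 0.001], [0.001, 0.001, -1.0]]
ft_force: [-0.1, 0.3, -0.7]
finger_gap: 0.006
gripper_force: 0.0
```

Request:
{"fn": "move_arm", "kwargs": {"series": [[0,0.15,0.25,0],[0,0.3,0.5,0],[0,0.45,0.75,0],[0,0.45,0.75,0]]}}

```text
time: 18.98
tool_pos: [0.5447, -0.0294, 0.1677]
ee_rot: [[-0.996, -0.092, 0.001], [-0.092, 0.996, -0.002], [-0.001, -0.002, -1.0]]
ft_force: [-8.0, -3.1, 28.7]
finger_gap: 0.008
gripper_force: 12.5
```

Request:
{"fn": "move_arm", "kwargs": {"series": [[0,-0.3,-1,0],[0,-0.3,-4,0],[0,-0.3,-9,0],[0,0,-14,0],[0,4,-16,0],[0,9,-16,0],[0,14,-16,0],[0,14,-16,0]]}}

```text
time: 19.98
tool_pos: [0.5302, 0.1168, 0.3241]
ee_rot: [[-0.995, -0.102, -0.001], [-0.102, 0.995, 0.003], [0.001, 0.003, -1.0]]
ft_force: [-0.3, -0.7, -1.2]
finger_gap: 0.007
gripper_force: 0.0
```

```bash
python3 - <<'E'
from cell import robot
from h import *
o=np.zeros((384,1024,3),np.uint8)
print(robot.observe()['ft_force'])
for i,n in enumerate(("scene","wrist")):
    f=robot.grab_frame(n);np.savez(f'pics/{n}9.npz',**f);o[:,i*512:i*512+512]=f['image'] if i else cv2.resize(f['image'][110:240,160:333],(512,384),interpolation=cv2.INTER_CUBIC)
    print(n,proj(f,[[.5572+r*np.cos(t)*-.094, -.161+r*np.cos(t)*.9956,.06+r*np.sin(t)] for t in np.radians([34,42]) for r in(.144,.181)]).round(1).tolist())
cv2.imwrite('pics/v9.png',cv2.resize(o,(800,300),interpolation=cv2.INTER_AREA)[:,:,::-1])
E
```

```text
[-0.29242385 -0.72216901 -1.16593591]
scene [[228.6, 180.6], [227.7, 185.3], [228.4, 174.6], [227.5, 177.5]]
wrist [[121.1, 168.6], [141.2, 172.8], [103.9, 171.6], [119.2, 177.1]]
```

View pics/v9.png

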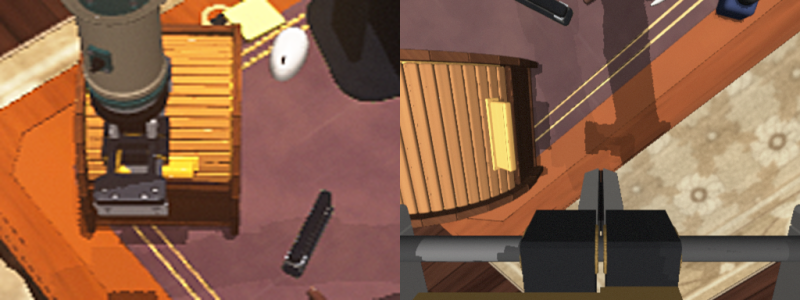

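The pull's tip is at about (145,173) in wrist pixels. That matches the fully shut prediction (141) and not the stalled one (119). The gap above the front wall is gone.

```bash
python3 -c "
from cell import robot
print(robot.job_done())"
```

```text
the job is handed in; nothing more can be done
None
```

I rolled the cover back to its stop, set the glasses case flat on the box floor, and shut the cover past its catch and fully home. The mouse and ink bottle were not touched, and the job was handed in at about 20 s; no verdict came back.

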